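# Check the tube adapters with the plug gauge and pull the bad ones

## Robot

A 6-joint arm with a two-finger parallel gripper is mounted at the origin on the work surface. World frame = base frame: x ahead of the robot, y to its left, z up, the work surface at z = 0. Lengths are in mm, angles in rad, forces in N, time in s.
With the tool pointing down it reaches from about 300 to 775 mm from the base axis. Payload 14.6 kg.
Tool frame: the origin (TCP) lies at the very end of the fingers, on their centre line; the grasp point (between the pads) lies 19 mm behind it; z points along the fingers, y is the line along which they close (so a half turn about z gives the same grasp; the last joint's range is limited). The gripper opens to 94 mm and grips with 3 to 60 N. Pads are 16 mm wide; open, the fingers measure 119 mm over their backs; the gripper's body (75 mm by 177 mm) begins 78 mm behind the grasp point.
Start: joints at [1.087, 0.3, 1.521, -0, 1.321, -0.067], TCP at [222.656, 502.905, 205.446] pointing down, gripper open.
Joint ranges: [-3.03, 3.03], [-0.79, 2.21], [0.23, 2.52], [-1.04, 4.18], [0, 3.07], [-2.55, 2.55]. Speed limits (rad/s): [2.22, 2.22, 2.57, 3.14, 3.14, 3.14].

## Interface

Orientations are given as [roll, pitch, yaw] about the fixed x, y, z axes, in that order (R = Rz(yaw) Ry(pitch) Rx(roll)).
In Python, from cell import manip gives the robot as it stands.
- The arm moves only by the tool servo_tool, never from a script. Its argument "motion" is a list that holds one entry, the list of rows, each a list of 7 numbers: the shift along the world's x, y, z as a fraction of full scale, then the turn, a rotation vector about the world's x, y, z as a fraction of full scale, then the closure, from 0 (fully open) to 1 (shut). In form: [[[x, y, z, rx, ry, rz, gripper], ...]]. A call has 1 to 10 rows; each row is the pose to reach, as a shift and turn from the pose commanded when the call began, turning the shorter way round; what a row does not reach only later rows make up. Full scale, the value 1, is 0.5 m for a shift and pi rad for a turn. A row lasts 1/10 s, in which the tool goes at most 50 mm and 8.59 degrees, less where a joint would pass 70% of its speed; a pose out of reach is approached as far as the arm can. A call with a number of a shift or a turn outside -1 to 1 is refused whole. A call with a gripper value outside its range is refused whole. The fingers move at their own pace and stop on an object; "newtons" is the grip in N (left out, the last holds). Time passes only in rows, so rows that repeat a pose let the fingers close. It gives the time, the measured TCP pose, the force, the opening and the grip force at its end, in the units of the state.
- manip.read_state(): the state, without advancing time (a new reading comes with each control period).
- manip.camera(name): name is "scene" or "top" or "wrist"; returns a dict with "frame" (400x640x3 uint8, red, green, blue), "range_z" (400x640 float32, mm along the optical axis (not along the pixel's ray), 0 where there is no reading), "vfov" (degrees; the focal length in pixels is half the picture's height over the tangent of half this angle, whatever the lens; pixels are square), "cx", "cy" (the principal point, pixels), "k1" (the pictures are not rectified: a ray, as slopes to the right and down, at radius r is drawn at 1 + k1 r^2 times it, then the intrinsics apply), "cam_to_world" (4x4, takes a point from camera to world coordinates). Camera axes: x right, y down, z forward; pixel columns grow to the right and rows downward; lengths in mm; the calibration is good to about 2 mm. A picture is of the moment at which its call begins.
- manip.sign_off(): hands the job in; it is judged then, once.
The state is a dict: "clock": time; "joints": joint angles; "qd": joint speeds; "effort": joint torques, N m; "eef_pos": TCP position; "eef_rot": TCP orientation; "wrist_force": force on the tool from outside, world axes, zero at the start; "moment": the same for the moment, N m; "finger_gap": finger opening in mm; "finger_force": force on a finger pad.
Only numpy, scipy, OpenCV 4.12 (cv2) and the standard library are available. Lean on these libraries where they do the work, as an engineer would, in place of code of your own. Each camera call takes 0.05 s, during which the arm holds its last target. There are 200 camera calls.

## Task

Take the plug gauge from its stand and try it upright in the bore of each of the three tube adapters, working from the robot's left to its right, feeling whether it goes fully home or is stopped by a ring that is too tight. Then hang the gauge back in its stand and stand every adapter that would not take the gauge upright in the reject tray; leave the ones that passed standing where they are, and do not disturb the other things on the bench.

Things in the scene. Friction and masses are not known exactly. Their poses are not given: they have to be found in the camera images.
- adapter_left: leftmost (largest y) of three alike aluminium tube adapters: an upright round cup, 44 mm in diameter, 70 mm high, about 0.22 kg, loose on the bench. Origin: centre of its underside; z up. In its top is a blind bore 18 mm in diameter with a 2 mm chamfer at the mouth. Near its bottom, out of sight, the bore holds a captive rubber ring whose top is 24 mm above the adapter's underside.
- adapter_middle: the middle adapter, alike outside. Its ring, as in each adapter, is right or wrong. Right (hole 19.5 mm): the gauge goes down until its collar rests on the rim, tip 10 mm above the adapter's underside. Wrong (hole 11 mm): the gauge stops with its tip on the ring, 24 mm above the adapter's underside, its collar 14 mm above the rim.
- adapter_right: the rightmost adapter (smallest y), alike outside. Which adapters have the wrong ring changes every time and cannot be told from outside; one or two of the three have it. If the gauge's tip stops at the rim, 70 mm up, or on its chamfer, it has only missed the bore: feel about for it.
- gauge: the steel plug gauge, 0.2 kg, 126 mm long, round, standing upright in its stand, nose down. Origin: centre of the nose's flat tip; z along the gauge towards the handle. Nose 16 mm in diameter and 60 mm long (tip chamfered 2 mm to 13 mm); then a collar 32 mm in diameter, from 60 to 66 mm; then the handle, 24 mm in diameter, from 66 to 126 mm.
- gauge_handle (a point): middle of the gauge's handle on its axis, 96 mm above the tip: where to grip it.
- stand: white plastic gauge stand, fixed: a block 70 x 70 mm and 68 mm high on a foot 90 x 90 mm. Origin: centre of its underside; z up. In the middle of its top a hole 20 mm in diameter (2 mm chamfer), 62 mm deep; the gauge hangs in it by its collar, tip 8 mm above the stand's underside. The tray is on the adapters' other side; they change sides.
- reject_tray: grey plastic reject tray, fixed and empty: 200 mm along its x, 140 mm along its y, walls 5 mm thick and 30 mm high, floor 5 mm thick. Origin: centre of its underside; z up.
- spare_pot: small closed white pot with a grey lid, 52 mm in diameter, 38 mm high, fixed; holds a spare ring. Not needed; a bystander. (Of the rings, a and b are right, c and d wrong; one of the four is in this pot, the others in the adapters.) Origin: centre of its underside.
- petri_dish: small glass petri dish with a reddish disc inside, 64 mm in diameter, 15 mm high; a bystander. Origin: centre of its underside.
- lid_dish: glass petri dish with a pale disc inside, 90 mm in diameter, 15 mm high; a bystander. Origin: centre of its underside.
- marker: white marker pen with a black cap, 125 x 12 x 12 mm, lying along its x; a bystander. Origin: centre of its underside.
- forceps: steel forceps, 130 mm long, 6 mm high, lying along its x; a bystander. Origin: centre of its underside.
- jar: open glass jar, 72 mm in diameter, 75 mm high; a bystander. Origin: centre of its underside.
There are look-alikes about, which are no part of the job. There is more than one size of the gauge; the one meant has the size given above.

How it is judged (in metres and radians):
On the way, in this order (a step that is already met when the one before it is completed fails the run):
1. the gauge's nose has been lowered into the bore of the left adapter until it reached the ring at the bottom (tip less than 28 mm above the adapter's underside, upright) (z of gauge in the frame of adapter_left between 0 and 0.028 m and horizontal distance between gauge and adapter_left below 0.006 m and angle between gauge's own z axis and vertical below 0.15 rad), for 0.1 s.
2. the gauge's nose has been lowered into the bore of the middle adapter until it reached the ring at the bottom (tip less than 28 mm above the adapter's underside, upright) (z of gauge in the frame of adapter_middle between 0 and 0.028 m and horizontal distance between gauge and adapter_middle below 0.006 m and angle between gauge's own z axis and vertical below 0.15 rad), for 0.1 s.
3. the gauge's nose has been lowered into the bore of the right adapter until it reached the ring at the bottom (tip less than 28 mm above the adapter's underside, upright) (z of gauge in the frame of adapter_right between 0 and 0.028 m and horizontal distance between gauge and adapter_right below 0.006 m and angle between gauge's own z axis and vertical below 0.15 rad), for 0.1 s.
At the end, for the whole second after the job is handed in: Adapters the gauge cannot pass stand upright (0.1 rad) on the reject tray's floor; the others stand upright on the bench within 50 mm of their starts; the gauge hangs upright in its stand, collar within 5 mm of its top; all at rest (angle between each of adapter_left, adapter_middle, adapter_right, gauge's own z axis and vertical below 0.1 rad and linear speed of each of adapter_left, adapter_middle, adapter_right, gauge below 0.02 m/s and (((x of adapter_left in the frame of reject_tray between -0.095 and 0.095 m and y of adapter_left in the frame of reject_tray between -0.065 and 0.065 m) and z of adapter_left in the frame of reject_tray between 0.002 and 0.009 m) or (distance of adapter_left from where it was at the start of the episode below 0.05 m and height (world z) of adapter_left below 0.004 m)) and (((x of adapter_middle in the frame of reject_tray between -0.095 and 0.095 m and y of adapter_middle in the frame of reject_tray between -0.065 and 0.065 m) and z of adapter_middle in the frame of reject_tray between 0.002 and 0.009 m) or (distance of adapter_middle from where it was at the start of the episode below 0.05 m and height (world z) of adapter_middle below 0.004 m)) and (((x of adapter_right in the frame of reject_tray between -0.095 and 0.095 m and y of adapter_right in the frame of reject_tray between -0.065 and 0.065 m) and z of adapter_right in the frame of reject_tray between 0.002 and 0.009 m) or (distance of adapter_right from where it was at the start of the episode below 0.05 m and height (world z) of adapter_right below 0.004 m)) and not (x of ring_a_c0 in the frame of reject_tray between -0.095 and 0.095 m and y of ring_a_c0 in the frame of reject_tray between -0.065 and 0.065 m) and not (x of ring_b_c0 in the frame of reject_tray between -0.095 and 0.095 m and y of ring_b_c0 in the frame of reject_tray between -0.065 and 0.065 m) and ((x of ring_c_c0 in the frame of reject_tray between -0.095 and 0.095 m and y of ring_c_c0 in the frame of reject_tray between -0.065 and 0.065 m) or horizontal distance between ring_c_c0 and spare_pot below 0.02 m) and ((x of ring_d_c0 in the frame of reject_tray between -0.095 and 0.095 m and y of ring_d_c0 in the frame of reject_tray between -0.065 and 0.065 m) or horizontal distance between ring_d_c0 and spare_pot below 0.02 m) and horizontal distance between gauge and stand below 0.006 m and z of gauge in the frame of stand below 0.013 m); the robot touches nothing.
It fails at once if the petri dish is pushed more than 30 mm from its place (distance of petri_dish from where it was at the start of the episode above 0.03 m).
It fails at once if the lid dish is pushed more than 30 mm from its place (distance of lid_dish from where it was at the start of the episode above 0.03 m).
It fails at once if the marker is pushed more than 30 mm from its place (distance of marker from where it was at the start of the episode above 0.03 m).
It fails at once if the forceps is pushed more than 30 mm from its place (distance of forceps from where it was at the start of the episode above 0.03 m).
It fails at once if the jar is pushed more than 30 mm from its place (distance of jar from where it was at the start of the episode above 0.03 m).
It also fails if it takes over 72 s, if anything falls off the work surface, if the arm or the gripper's body presses on something with over 40 N, if the wrist force passes 120 N, or if a joint passes its speed limit or range.

## Working session

There is one attempt and no reset: what is moved stays moved. The work goes in short steps, Python scripts to look and compute and a tool call to move; the robot and the scene stay as the last step left them, time stands still between calls to the robot, and variables do not carry over. Pictures are saved under pics/ and viewed, at most 10 in all, crops included, and the job is handed in when it is done.

Besides the shell and the picture viewer there is one more tool, called as name(argument=value, ...), one argument or row to a line, values as JSON. servo_tool: Moves the arm, as the interface text tells. Its arguments: {"type":"object","properties":{"motion":{"type":"array"},"newtons":{"type":"number"}},"required":["motion"]}

```bash
mkdir -p pics
cat > h.py <<'E'
import numpy as np, cv2
from cell import manip
def grab(n):
    c=manip.camera(n); return c
def intr(c):
    h,w=c["frame"].shape[:2]; f=h/2/np.tan(np.radians(c["vfov"])/2); return f
def slopes(c,u,v):
    f=intr(c); x=(np.asarray(u,float)-c["cx"])/f; y=(np.asarray(v,float)-c["cy"])/f
    a,b=x.copy(),y.copy()
    for _ in range(20):
        s=1+c["k1"]*(a*a+b*b); a,b=x/s,y/s
    return a,b
def onplane(c,u,v,z):
    a,b=slopes(c,u,v); T=np.array(c["cam_to_world"]); d=T[:3,:3]@np.stack([a,b,np.ones_like(a)]).reshape(3,-1)
    o=T[:3,3]; t=(z-o[2])/d[2]; return (o[:,None]+d*t).T
def cloud(c):
    h,w=c["range_z"].shape; v,u=np.mgrid[:h,:w]; a,b=slopes(c,u,v); z=c["range_z"]
    T=np.array(c["cam_to_world"]); P=np.stack([a*z,b*z,z],-1)@T[:3,:3].T+T[:3,3]
    P[z<=0]=np.nan; return P
def save(c,n): cv2.imwrite("pics/"+n,cv2.cvtColor(c["frame"],cv2.COLOR_RGB2BGR))
E
python3 - <<'E'
from h import *
print(manip.read_state())
for n in("top","scene"):
    c=grab(n); save(c,n+"0.png"); print(n,c["vfov"],c["cx"],c["cy"],c["k1"],np.round(c["cam_to_world"],3).tolist())
    np.savez(n+"0.npz",**c)
E
```

```text
{'clock': 0.0, 'joints': array([ 1.08738638e+00,  3.00454446e-01,  1.52154788e+00, -4.51229658e-06,
        1.32068693e+00, -6.65850286e-02]), 'qd': array([ 0.00093901,  0.00173917, -0.00076323,  0.00052433,  0.0005888 ,
       -0.00163866]), 'effort': array([ 6.63431565e-04, -5.31815815e+01, -3.52724719e+01,  7.09097763e-02,
        2.45465885e-02, -1.37201005e-04]), 'eef_pos': array([222.55448257, 502.6922802 , 204.9095074 ]), 'eef_rot': array([-3.14049820e+00, -6.86019162e-05,  2.72476881e+00]), 'wrist_force': array([-0.02954384,  0.54533121, -0.4733193 ]), 'moment': array([-0.01830638,  0.01803149,  0.00686559]), 'finger_force': 0.0, 'finger_gap': 94.11158381725235}
top 46.235830027359334 317.5697111199613 200.8954288535652 0.02603478844007594 [[0.014, -0.993, 0.116, 445.607], [-1.0, -0.014, -0.003, 2.205], [0.004, -0.116, -0.993, 1236.128], [0.0, 0.0, 0.0, 1.0]]
scene 45.35289469263782 312.03701284395703 193.58279135750237 0.04477656223753472 [[0.601, 0.585, -0.545, 1099.357], [0.799, -0.445, 0.404, -412.269], [-0.006, -0.678, -0.735, 799.83], [0.0, 0.0, 0.0, 1.0]]
```

View pics/top0.png

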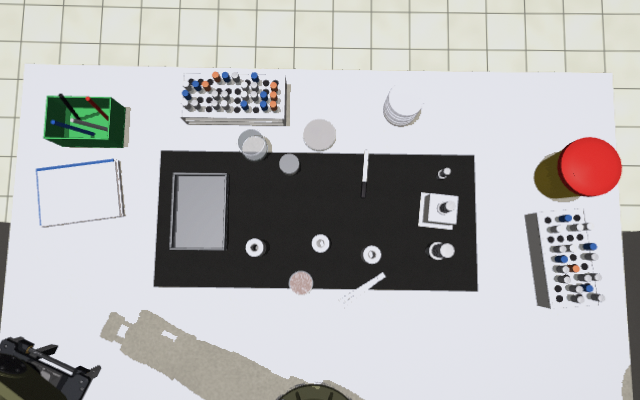

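View pics/scene0.png

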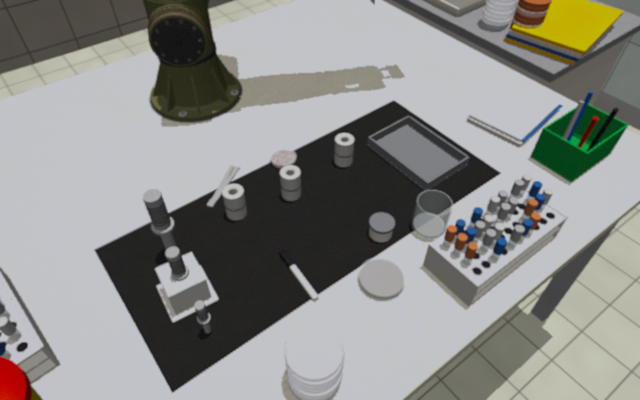

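Top view: the tray is at (200,211) and the adapters are at (255,247), (320,243) and (372,254). There are three gauge candidates: the one in the white stand at (443,208), a larger one standing free at (443,250), and a smaller one at (445,173). By the description, the one in the stand is the right one. I'll measure it and check it in a close crop.

```bash
cat > m.py <<'E'
from h import *
ims=[]
for n in("top","scene"):
    c=dict(np.load(n+"0.npz")); P=cloud(c); Z=P[...,2]
    print(n,"bench z",np.nanmedian(Z[(P[...,0]>300)&(P[...,0]<600)&(abs(P[...,1])<150)]))
    # per-object top slices
    mat=(P[...,0]>250)&(P[...,0]<620)&(P[...,1]>-420)&(P[...,1]<380)
    for lo,hi,name in((64,75,"70"),(128,150,"handle top 134"),(75,128,"hand side"),(150,260,"tall"),(24,36,"30"),(36,42,"pot"),(8,20,"low")):
        m=(mat&(Z>lo)&(Z<hi)).astype(np.uint8)
        k,l,s,ce=cv2.connectedComponentsWithStats(m)
        for i in range(1,k):
            if s[i,4]>25:
                q=P[l==i]; print(name,s[i].tolist(),np.round(np.median(q,0),1),"min",np.round(q.min(0),1),"max",np.round(q.max(0),1))
    crop=(c["frame"][150:280,380:500] if n=="top" else c["frame"][170:350,110:260])
    ims.append(cv2.resize(crop,(400,480),interpolation=cv2.INTER_CUBIC))
cv2.imwrite("pics/crop.png",cv2.cvtColor(np.hstack(ims),cv2.COLOR_RGB2BGR))
E
python3 m.py
```

```text
top bench z 1.1417470971032344
70 [427, 193, 31, 31, 603] [ 563.5 -307.9   67.9] min [ 531.1 -352.1   64. ] max [ 606.2 -275.4   74.9]
70 [312, 234, 17, 18, 199] [478.7  -8.4  70.2] min [456.7 -28.5  64.4] max [499.   11.4  74.8]
70 [246, 238, 18, 18, 210] [464.6 154.6  70.2] min [444.6 132.7  64.8] max [486.6 175.1  75. ]
70 [363, 245, 18, 18, 207] [ 451.4 -137.2   69.5] min [ 431.5 -157.7   64.8] max [ 473.4 -114.8   74.7]
handle top 134 [445, 200, 10, 11, 78] [ 568.8 -312.6  133.8] min [ 557.  -323.9  128.4] max [ 580.9 -302.4  140.6]
handle top 134 [435, 243, 6, 15, 32] [ 462.4 -279.4  141.1] min [ 446.3 -288.1  128.6] max [ 478.8 -277.4  149.5]
hand side [437, 201, 12, 12, 69] [ 565.4 -303.8  102. ] min [ 556.7 -320.5   75.3] max [ 582.5 -297.7  126.9]
hand side [428, 242, 15, 18, 134] [ 460.5 -280.1   91. ] min [ 441.4 -305.6   81.7] max [ 482.7 -272.5  126.8]
tall [437, 243, 17, 15, 208] [ 462.1 -290.3  170.3] min [ 446.4 -308.8  150. ] max [ 478.5 -276.8  175.9]
30 [170, 186, 57, 64, 396] [511.5 319.6  29.7] min [457.1 235.9  24.1] max [619.5 377.1  35.9]
low [361, 190, 5, 8,
[... 2246 characters left out ...]
  19.9]
low [368, 140, 47, 40, 197] [547.8 236.5  13.9] min [459.1 233.6   8. ] max [618.9 239.4  19.9]
low [270, 147, 27, 20, 414] [379.2  38.1  14.6] min [342.9   6.8   8.4] max [411.4  69.1  19.8]
low [335, 157, 18, 9, 67] [481.8 138.6  14.7] min [456.3 130.8   8. ] max [488.9 165.4  19.9]
low [282, 190, 20, 10, 74] [494.7 -23.7  13.7] min [470.3 -32.9   8. ] max [500.8   9.1  19.9]
low [226, 205, 20, 14, 78] [ 469.  -146.1   13.4] min [ 447.8 -161.3    8.2] max [ 474.2 -117.9   20. ]
low [280, 249, 9, 10, 49] [ 610.7 -122.2   12.3] min [ 600.7 -128.4    8.1] max [ 619.3 -115.1   16.5]
low [174, 292, 38, 23, 136] [ 604.1 -322.5   14.2] min [ 594.5 -353.9    8.1] max [ 610.4 -282.2   20. ]
```

View pics/crop.png

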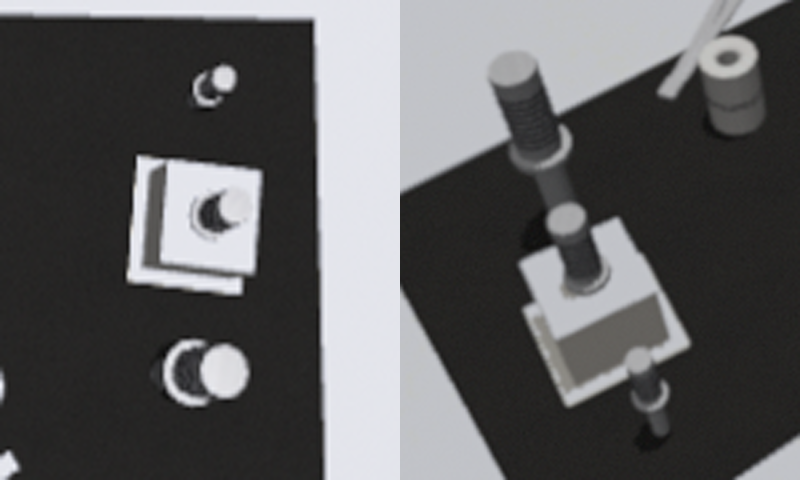

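The crop confirms it: the gauge in the stand has a 24 mm handle with its top at z=134, matching the description. The free gauges are larger (top ~173) and smaller. The estimates from the two views agree within about 3 mm:

| Item | x, y (mm) |
|---|---|
| Gauge | (570, -315) |
| Left adapter | (466, 153) |
| Middle adapter | (478, -9) |
| Right adapter | (452, -138) |

I'm moving now.

servo_tool(
  motion=[
    [[0.35, -0.82, 0.02, 0, 0, 0.133, 0], [0.35, -0.82, 0.02, 0, 0, 0.133, 0], [0.35, -0.82, 0.02, 0, 0, 0.133, 0], [0.35, -0.82, 0.02, 0, 0, 0.133, 0], [0.35, -0.82, 0.02, 0, 0, 0.133, 0], [0.35, -0.82, 0.02, 0, 0, 0.133, 0], [0.35, -0.82, 0.02, 0, 0, 0.133, 0], [0.35, -0.82, 0.02, 0, 0, 0.133, 0], [0.35, -0.82, 0.02, 0, 0, 0.133, 0], [0.35, -0.82, 0.02, 0, 0, 0.133, 0]],
  ],
  newtons=40,
)

```text
clock: 1.1
eef_pos: [399.0, 88.5, 215.4]
eef_rot: [-3.141, 0.0, 3.136]
wrist_force: [-0.3, 1.0, -0.5]
finger_gap: 93.9
finger_force: 0.0
```

servo_tool(
  motion=[
    [[0.344, -0.816, 0, 0, 0, 0, 0], [0.344, -0.816, 0, 0, 0, 0, 0], [0.344, -0.816, 0, 0, 0, 0, 0], [0.344, -0.816, 0, 0, 0, 0, 0], [0.344, -0.816, 0, 0, 0, 0, 0], [0.344, -0.816, 0, 0, 0, 0, 0], [0.344, -0.816, 0, 0, 0, 0, 0], [0.344, -0.816, 0, 0, 0, 0, 0], [0.344, -0.816, 0, 0, 0, 0, 0], [0.344, -0.816, 0, 0, 0, 0, 0]],
  ],
)

```text
clock: 2.1
eef_pos: [570.1, -318.2, 213.0]
eef_rot: [3.141, -0.002, 3.14]
wrist_force: [-0.6, 0.8, -0.8]
finger_gap: 93.8
finger_force: 0.0
```

Run:
```python
from h import *
c=grab("wrist"); s=manip.read_state(); print(s["eef_pos"],s["eef_rot"],s["wrist_force"])
save(c,"w1.png"); np.savez("w1.npz",**c); print(np.round(c["cam_to_world"],2).tolist())
P=cloud(c); Z=P[...,2]
for lo,hi in((128,140),(62,76),(150,180)):
    m=((Z>lo)&(Z<hi)).astype(np.uint8); k,l,st,ce=cv2.connectedComponentsWithStats(m)
    for i in range(1,k):
        if st[i,4]>150:
            q=P[l==i]; print(lo,st[i].tolist(),np.round(q.mean(0),1),np.round(np.percentile(q,1,0),1),np.round(np.percentile(q,99,0),1))
```

```text
[ 569.81164273 -316.043367    213.51060955] [ 3.14019624e+00 -2.09031881e-03  3.14091771e+00] [0.03192554 0.30978457 0.07970694]
[[0.0, 0.97, 0.23, 503.12], [1.0, -0.0, 0.0, -317.72], [0.0, 0.23, -0.97, 392.88], [0.0, 0.0, 0.0, 1.0]]
128 [309, 186, 30, 30, 698] [ 567.7 -315.   134.3] [ 557.  -325.7  129. ] [ 579.1 -304.2  136. ]
62 [0, 0, 90, 188, 9463] [ 491.5 -576.3   69.3] [ 406.9 -621.8   62.8] [ 566.1 -548.3   74.9]
62 [492, 29, 55, 54, 1999] [ 450.4 -138.7   69.8] [ 429.9 -159.    62.6] [ 471.3 -116.7   72.2]
62 [626, 67, 14, 43, 419] [479.7 -28.2  67.4] [461.7 -32.   62.2] [495.9 -19.6  71.7]
62 [285, 146, 78, 76, 4035] [ 564.5 -315.    68.8] [ 532.4 -350.4   66.6] [ 603.6 -279.4   75.2]
62 [0, 217, 80, 44, 685] [ 620.3 -592.    69.1] [ 601.4 -633.6   62.1] [ 647.4 -571.5   75.9]
150 [329, 19, 55, 62, 2559] [ 463.2 -295.5  170.6] [ 447.2 -310.5  153.8] [ 478.4 -280.2  173.4]
```

servo_tool(
  motion=[
    [[-0.003, 0, -0.1, 0, 0, 0, 0], [-0.003, 0, -0.18, 0, 0, 0, 0], [-0.003, 0, -0.23, 0, 0, 0, 0], [-0.003, 0, -0.254, 0, 0, 0, 0], [-0.003, 0, -0.254, 0, 0, 0, 0], [-0.003, 0, -0.254, 0, 0, 0, 1], [-0.003, 0, -0.254, 0, 0, 0, 1], [-0.003, 0, -0.254, 0, 0, 0, 1], [-0.003, 0, -0.254, 0, 0, 0, 1], [-0.003, 0, -0.254, 0, 0, 0, 1]],
  ],
  newtons=40,
)

```text
clock: 3.15
eef_pos: [568.2, -315.2, 88.8]
eef_rot: [-3.141, 0.0, -3.141]
wrist_force: [-1.6, -0.1, -0.4]
finger_gap: 57.5
finger_force: 0.0
```

```bash
python3 -c "
from h import *
print(manip.read_state())"
```

```text
{'clock': 3.15, 'joints': array([-5.62762395e-01,  6.26943621e-01,  1.32706011e+00,  9.53015608e-06,
        1.18706223e+00, -2.13452647e+00]), 'qd': array([-0.00112625,  0.00422875,  0.00293738,  0.0017671 , -0.00041386,
        0.00029447]), 'effort': array([ 3.52615211e-02, -6.89906216e+01, -3.33801770e+01, -4.87077038e-02,
        5.80695213e-02,  1.09213557e-03]), 'eef_pos': array([ 568.23900185, -315.17141285,   88.84003117]), 'eef_rot': array([-3.14131869e+00,  4.49919822e-04, -3.14062841e+00]), 'wrist_force': array([-1.64775204, -0.11709571, -0.35773908]), 'moment': array([0.03239846, 0.02053935, 0.01080258]), 'finger_force': 0.0, 'finger_gap': 57.51403694927653}
```

servo_tool(
  motion=[
    [[0, 0, 0, 0, 0, 0, 1], [0, 0, 0, 0, 0, 0, 1], [0, 0, 0, 0, 0, 0, 1], [0, 0, 0, 0, 0, 0, 1], [0, 0, 0, 0, 0, 0, 1], [0, 0, 0, 0, 0, 0, 1], [0, 0, 0, 0, 0, 0, 1]],
  ],
)

```text
clock: 3.85
eef_pos: [568.1, -315.2, 88.5]
eef_rot: [-3.141, 0.0, -3.141]
wrist_force: [0.7, -0.8, 0.4]
finger_gap: 23.4
finger_force: 40.0
```

servo_tool(
  motion=[
    [[0, 0, 0.04, 0, 0, 0, 1], [0, 0, 0.1, 0, 0, 0, 1], [0, 0, 0.16, 0, 0, 0, 1], [0, 0, 0.19, 0, 0, 0, 1], [0, 0, 0.19, 0, 0, 0, 1]],
  ],
)

```text
clock: 4.35
eef_pos: [568.7, -315.4, 185.2]
eef_rot: [-3.14, 0.003, -3.141]
wrist_force: [0.2, 0.1, -2.3]
finger_gap: 22.9
finger_force: 40.0
```

servo_tool(
  motion=[
    [[-0.02, 0.08, 0, 0, 0, 0, 1], [-0.04, 0.18, 0, 0, 0, 0, 1], [-0.06, 0.28, 0, 0, 0, 0, 1], [-0.08, 0.38, 0, 0, 0, 0, 1], [-0.1, 0.48, 0, 0, 0, 0, 1], [-0.125, 0.57, 0, 0, 0, 0, 1], [-0.15, 0.67, 0, 0, 0, 0, 1], [-0.17, 0.76, 0, 0, 0, 0, 1], [-0.19, 0.85, 0, 0, 0, 0, 1], [-0.205, 0.9, 0, 0, 0, 0, 1]],
  ],
)

```text
clock: 5.35
eef_pos: [464.0, 137.5, 181.8]
eef_rot: [-3.141, -0.002, -3.139]
wrist_force: [0.2, -0.2, -2.0]
finger_gap: 23.6
finger_force: 40.0
```

```bash
cat > w.py <<'E'
from h import *
import sys
c=grab("wrist"); s=manip.read_state(); print(s["eef_pos"],s["wrist_force"],s["finger_gap"])
save(c,sys.argv[1]+".png"); np.savez(sys.argv[1]+".npz",**c)
P=cloud(c); Z=P[...,2]
m=((Z>62)&(Z<76)).astype(np.uint8); k,l,st,ce=cv2.connectedComponentsWithStats(m)
for i in range(1,k):
    if st[i,4]>150:
        q=P[l==i]; print(st[i].tolist(),np.round(q.mean(0),1),np.round(np.percentile(q,1,0),1),np.round(np.percentile(q,99,0),1))
E
python3 w.py w2
```

```text
[463.39505044 139.32469199 181.78033349] [-0.25611055  1.40243168 -2.15441668] 23.36390208405664
[0, 152, 41, 51, 1501] [ 450.8 -128.1   68.8] [ 428.8 -145.8   62.2] [ 471.7 -114.6   71.8]
[314, 169, 50, 49, 1299] [460.4 157.2  70.1] [442.8 134.4  62.9] [483.2 175.3  72.1]
[132, 182, 53, 49, 1788] [476.   -7.6  69.7] [455.4 -29.2  62.5] [497.1  12.9  71.9]
```

servo_tool(
  motion=[
    [[-0.003, 0.039, -0.01, 0, 0, 0, 1], [-0.003, 0.039, -0.02, 0, 0, 0, 1], [-0.003, 0.039, -0.02, 0, 0, 0, 1]],
  ],
)

```text
clock: 5.7
eef_pos: [463.4, 154.0, 171.6]
eef_rot: [-3.141, -0.003, -3.14]
wrist_force: [0.1, 0.0, -2.5]
finger_gap: 23.7
finger_force: 40.0
```

```bash
python3 w.py w3
```

```text
[463.75581708 153.75156425 172.27328593] [-0.00581703  0.02763511 -1.62008036] 23.35374587320301
[0, 162, 13, 41, 335] [ 453.1 -116.8   66.7] [ 436.9 -125.3   62.2] [ 469.5 -113.7   71.4]
[295, 172, 51, 41, 1231] [457.5 154.3  70.2] [442.8 133.7  63.4] [475.2 175.1  72. ]
[105, 185, 57, 51, 2002] [475.9  -7.7  69.6] [455.3 -30.1  62.5] [497.5  13.1  72. ]
```

View pics/w3.png

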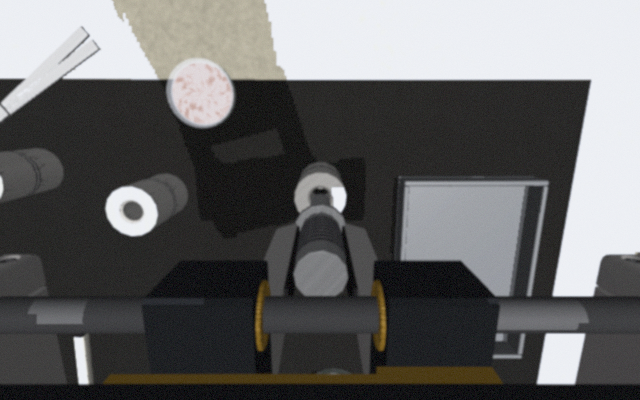

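Wrist view: the gauge tip at ~(320,190) is over the left adapter's bore at (320,196). Lowering to just inside the mouth first.

servo_tool(
  motion=[
    [[0, 0, -0.03, 0, 0, 0, 1], [0, 0, -0.044, 0, 0, 0, 1], [0, 0, -0.05, 0, 0, 0, 1], [0, 0, -0.056, 0, 0, 0, 1], [0, 0, -0.062, 0, 0, 0, 1], [0, 0, -0.062, 0, 0, 0, 1]],
  ],
)

```text
clock: 6.35
eef_pos: [464.1, 154.3, 142.3]
eef_rot: [-3.142, -0.0, -3.141]
wrist_force: [0.7, -0.2, -1.4]
finger_gap: 23.4
finger_force: 40.0
```

Tip ~62, in the bore with no force. I'll lower slowly to tip ~20.

servo_tool(
  motion=[
    [[0, 0, -0.015, 0, 0, 0, 1], [0, 0, -0.03, 0, 0, 0, 1], [0, 0, -0.045, 0, 0, 0, 1], [0, 0, -0.058, 0, 0, 0, 1], [0, 0, -0.066, 0, 0, 0, 1], [0, 0, -0.072, 0, 0, 0, 1], [0, 0, -0.078, 0, 0, 0, 1], [0, 0, -0.084, 0, 0, 0, 1], [0, 0, -0.084, 0, 0, 0, 1], [0, 0, -0.084, 0, 0, 0, 1]],
  ],
)

```text
clock: 7.35
eef_pos: [465.9, 154.6, 103.4]
eef_rot: [3.141, 0.005, -3.14]
wrist_force: [-4.4, -3.4, 26.7]
finger_gap: 23.4
finger_force: 40.0
```

Left is stopped at tip ≈ 23–24 with 27 N, so it's a **reject**. Raising and moving to the middle one.

servo_tool(
  motion=[
    [[0, 0, 0.02, 0, 0, 0, 1], [0, 0, 0.05, 0, 0, 0, 1], [0, 0, 0.1, 0, 0, 0, 1], [0, 0, 0.15, 0, 0, 0, 1], [0, 0, 0.15, 0, 0, 0, 1]],
  ],
)

```text
clock: 7.85
eef_pos: [465.4, 154.8, 178.4]
eef_rot: [3.14, 0.005, -3.14]
wrist_force: [0.6, -0.1, -2.0]
finger_gap: 23.4
finger_force: 40.0
```

servo_tool(
  motion=[
    [[0.006, -0.08, 0, 0, 0, 0, 1], [0.014, -0.17, 0, 0, 0, 0, 1], [0.02, -0.25, 0, 0, 0, 0, 1], [0.026, -0.31, 0, 0, 0, 0, 1], [0.026, -0.326, 0, 0, 0, 0, 1], [0.026, -0.326, 0, 0, 0, 0, 1]],
  ],
)

```text
clock: 8.45
eef_pos: [476.8, -9.2, 174.5]
eef_rot: [3.141, -0.001, 3.141]
wrist_force: [0.3, 0.1, -1.2]
finger_gap: 23.3
finger_force: 40.0
```

```bash
python3 w.py w4
```

```text
[476.89211031  -8.29746481 174.70987421] [ 0.30012595  1.21980626 -1.95680664] 23.470035366264543
[143, 140, 56, 52, 1987] [ 450.3 -135.8   69.8] [ 429.9 -157.    62.7] [ 471.5 -115.1   71.9]
[480, 155, 57, 52, 2015] [463.4 152.8  69.8] [443.  132.4  62.4] [484.5 174.5  72.1]
[295, 170, 51, 42, 1219] [470.3  -9.2  70.2] [455.2 -29.6  64.2] [487.9  12.   72.1]
```

servo_tool(
  motion=[
    [[0, 0, -0.03, 0, 0, 0, 1], [0, 0, -0.046, 0, 0, 0, 1], [0, 0, -0.054, 0, 0, 0, 1], [0, 0, -0.06, 0, 0, 0, 1], [0, 0, -0.066, 0, 0, 0, 1], [0, 0, -0.066, 0, 0, 0, 1]],
  ],
)

```text
clock: 9.1
eef_pos: [477.1, -8.5, 142.3]
eef_rot: [3.142, -0.0, -3.14]
wrist_force: [0.9, -0.5, -2.8]
finger_gap: 23.6
finger_force: 40.0
```

servo_tool(
  motion=[
    [[0, 0, -0.015, 0, 0, 0, 1], [0, 0, -0.03, 0, 0, 0, 1], [0, 0, -0.045, 0, 0, 0, 1], [0, 0, -0.058, 0, 0, 0, 1], [0, 0, -0.066, 0, 0, 0, 1], [0, 0, -0.072, 0, 0, 0, 1], [0, 0, -0.078, 0, 0, 0, 1], [0, 0, -0.084, 0, 0, 0, 1], [0, 0, -0.084, 0, 0, 0, 1], [0, 0, -0.084, 0, 0, 0, 1]],
  ],
)

```text
clock: 10.1
eef_pos: [477.0, -8.5, 100.3]
eef_rot: [3.141, -0.0, -3.141]
wrist_force: [-0.1, -2.1, -2.5]
finger_gap: 23.3
finger_force: 40.0
```

Past the ring level freely. I'll confirm it goes home on the collar.

servo_tool(
  motion=[
    [[0, 0, -0.008, 0, 0, 0, 1], [0, 0, -0.016, 0, 0, 0, 1], [0, 0, -0.024, 0, 0, 0, 1], [0, 0, -0.024, 0, 0, 0, 1]],
  ],
)

```text
clock: 10.5
eef_pos: [478.0, -8.6, 89.9]
eef_rot: [-3.141, 0.002, -3.141]
wrist_force: [-4.6, 0.1, 18.9]
finger_gap: 23.3
finger_force: 40.0
```

servo_tool(
  motion=[
    [[0, 0, 0.02, 0, 0, 0, 1], [0, 0, 0.06, 0, 0, 0, 1], [0, 0, 0.12, 0, 0, 0, 1], [0, 0, 0.174, 0, 0, 0, 1], [0, 0, 0.174, 0, 0, 0, 1]],
  ],
)

```text
clock: 11.0
eef_pos: [478.4, -8.6, 178.5]
eef_rot: [-3.141, 0.005, -3.141]
wrist_force: [0.4, -0.7, -2.3]
finger_gap: 23.3
finger_force: 40.0
```

servo_tool(
  motion=[
    [[-0.016, -0.08, 0, 0, 0, 0, 1], [-0.032, -0.16, 0, 0, 0, 0, 1], [-0.046, -0.23, 0, 0, 0, 0, 1], [-0.052, -0.256, 0, 0, 0, 0, 1], [-0.052, -0.256, 0, 0, 0, 0, 1], [-0.052, -0.256, 0, 0, 0, 0, 1]],
  ],
)

```text
clock: 11.6
eef_pos: [451.1, -135.9, 174.8]
eef_rot: [3.141, -0.001, -3.141]
wrist_force: [-0.3, -0.8, -1.9]
finger_gap: 23.6
finger_force: 40.0
```

```bash
python3 w.py w5
```

```text
[ 451.2303144  -135.60863763  175.00200326] [ 0.46134208 -0.19221035 -1.79206821] 23.189737630131347
[293, 169, 51, 43, 1219] [ 444.3 -137.4   70.2] [ 429.3 -157.9   63.5] [ 462.2 -116.2   71.9]
[617, 186, 23, 48, 776] [464.6 137.9  68.5] [445.3 131.7  62.2] [483.8 147.1  71.9]
[436, 197, 53, 50, 1808] [474.7  -9.3  69.8] [454.1 -29.9  62.5] [496.2  12.3  72.1]
[92, 275, 69, 21, 1109] [ 538.7 -320.6   67.7] [ 530.6 -347.2   62.5] [ 548.  -288.7   69.9]
[96, 334, 51, 14, 594] [ 595.5 -327.7   68.3] [ 588.8 -352.3   66.9] [ 603.6 -305.7   69.8]
```

Middle goes home (collar on the rim, tip ≈ 10), so it's a **pass**. Now the right one.

servo_tool(
  motion=[
    [[0, -0.002, -0.03, 0, 0, 0, 1], [0, -0.002, -0.046, 0, 0, 0, 1], [0, -0.002, -0.054, 0, 0, 0, 1], [0, -0.002, -0.06, 0, 0, 0, 1], [0, -0.002, -0.066, 0, 0, 0, 1], [0, -0.002, -0.066, 0, 0, 0, 1]],
  ],
)

```text
clock: 12.25
eef_pos: [451.2, -137.5, 142.3]
eef_rot: [3.142, -0.0, -3.14]
wrist_force: [-0.1, -0.0, -1.9]
finger_gap: 23.3
finger_force: 40.0
```

servo_tool(
  motion=[
    [[0, 0, -0.015, 0, 0, 0, 1], [0, 0, -0.03, 0, 0, 0, 1], [0, 0, -0.045, 0, 0, 0, 1], [0, 0, -0.058, 0, 0, 0, 1], [0, 0, -0.066, 0, 0, 0, 1], [0, 0, -0.072, 0, 0, 0, 1], [0, 0, -0.078, 0, 0, 0, 1], [0, 0, -0.084, 0, 0, 0, 1], [0, 0, -0.084, 0, 0, 0, 1], [0, 0, -0.084, 0, 0, 0, 1]],
  ],
)

```text
clock: 13.25
eef_pos: [451.2, -137.6, 100.5]
eef_rot: [3.142, -0.0, -3.141]
wrist_force: [0.3, 1.0, -1.5]
finger_gap: 23.3
finger_force: 40.0
```

servo_tool(
  motion=[
    [[0, 0, -0.008, 0, 0, 0, 1], [0, 0, -0.016, 0, 0, 0, 1], [0, 0, -0.024, 0, 0, 0, 1], [0, 0, -0.024, 0, 0, 0, 1]],
  ],
)

```text
clock: 13.65
eef_pos: [452.0, -137.8, 89.7]
eef_rot: [-3.141, 0.002, -3.141]
wrist_force: [-3.8, 1.6, 17.9]
finger_gap: 23.5
finger_force: 40.0
```

servo_tool(
  motion=[
    [[0, 0, 0.02, 0, 0, 0, 1], [0, 0, 0.06, 0, 0, 0, 1], [0, 0, 0.12, 0, 0, 0, 1], [0, 0, 0.174, 0, 0, 0, 1], [0, 0, 0.174, 0, 0, 0, 1]],
  ],
)

```text
clock: 14.15
eef_pos: [452.4, -138.1, 178.6]
eef_rot: [-3.14, 0.005, -3.141]
wrist_force: [-0.0, -0.2, -3.3]
finger_gap: 23.4
finger_force: 40.0
```

servo_tool(
  motion=[
    [[0.07, -0.06, 0, 0, 0, 0, 1], [0.13, -0.13, 0, 0, 0, 0, 1], [0.19, -0.21, 0, 0, 0, 0, 1], [0.22, -0.29, 0, 0, 0, 0, 1], [0.234, -0.34, 0, 0, 0, 0, 1], [0.234, -0.355, 0, 0, 0, 0, 1], [0.234, -0.355, 0, 0, 0, 0, 1], [0.234, -0.355, 0, 0, 0, 0, 1]],
  ],
)

```text
clock: 14.95
eef_pos: [567.9, -314.1, 174.8]
eef_rot: [3.141, -0.001, -3.14]
wrist_force: [0.3, 0.4, -1.7]
finger_gap: 23.4
finger_force: 40.0
```

```bash
python3 w.py w6
```

```text
[ 568.02464371 -313.96576477  175.24990716] [-0.12285977 -0.03618185 -1.10875352] 23.859650136512993
[0, 0, 57, 194, 5661] [ 509.1 -562.6   68.8] [ 424.1 -586.7   62.3] [ 563.5 -547.4   73.3]
[511, 18, 65, 62, 2686] [ 449.1 -138.3   69.8] [ 428.7 -158.9   62.7] [ 470.2 -116.1   72.3]
[276, 152, 88, 78, 4388] [ 558.4 -315.9   68.5] [ 532.1 -350.4   65.9] [ 594.5 -279.2   70.2]
[0, 235, 31, 19, 293] [ 615.3 -591.6   68.1] [ 607.3 -603.7   62.2] [ 623.9 -582.8   75.5]
```

Right passes too, so only the left is rejected. Hanging the gauge back.

servo_tool(
  motion=[
    [[0, -0.001, -0.03, 0, 0, 0, 1], [0, -0.001, -0.045, 0, 0, 0, 1], [0, -0.001, -0.055, 0, 0, 0, 1], [0, -0.001, -0.065, 0, 0, 0, 1], [0, -0.001, -0.075, 0, 0, 0, 1], [0, -0.001, -0.075, 0, 0, 0, 1]],
  ],
)

```text
clock: 15.6
eef_pos: [568.1, -315.4, 137.1]
eef_rot: [3.141, -0.001, -3.141]
wrist_force: [0.2, -0.1, -1.7]
finger_gap: 23.6
finger_force: 40.0
```

servo_tool(
  motion=[
    [[0, 0, -0.02, 0, 0, 0, 1], [0, 0, -0.045, 0, 0, 0, 1], [0, 0, -0.065, 0, 0, 0, 1], [0, 0, -0.08, 0, 0, 0, 1], [0, 0, -0.09, 0, 0, 0, 1], [0, 0, -0.097, 0, 0, 0, 1], [0, 0, -0.098, 0, 0, 0, 1], [0, 0, -0.098, 0, 0, 0, 1]],
  ],
)

```text
clock: 16.4
eef_pos: [568.1, -315.6, 89.0]
eef_rot: [3.142, -0.0, -3.141]
wrist_force: [0.3, -0.3, -2.2]
finger_gap: 23.6
finger_force: 40.0
```

servo_tool(
  motion=[
    [[0, 0, 0, 0, 0, 0, 0], [0, 0, 0, 0, 0, 0, 0], [0, 0, 0, 0, 0, 0, 0], [0, 0, 0, 0, 0, 0, 0], [0, 0, 0, 0, 0, 0, 0], [0, 0, 0, 0, 0, 0, 0], [0, 0, 0.05, 0, 0, 0, 0], [0, 0, 0.14, 0, 0, 0, 0], [0, 0, 0.24, 0, 0, 0, 0], [0, 0, 0.24, 0, 0, 0, 0]],
  ],
)

```text
clock: 17.4
eef_pos: [570.0, -316.7, 216.7]
eef_rot: [-3.135, 0.01, -3.14]
wrist_force: [0.3, -0.5, 0.8]
finger_gap: 93.6
finger_force: 0.0
```

Run:
```python
from h import *
c=grab("wrist"); s=manip.read_state(); print(s["eef_pos"],s["finger_gap"])
P=cloud(c); Z=P[...,2]
m=((Z>128)&(Z<140)).astype(np.uint8); k,l,st,ce=cv2.connectedComponentsWithStats(m)
for i in range(1,k):
    if st[i,4]>150: q=P[l==i]; print(st[i].tolist(),np.round(np.median(q,0),1),np.round(np.percentile(q,1,0),1),np.round(np.percentile(q,99,0),1))
c=grab("top"); P=cloud(c); Z=P[...,2]
# tray walls & adapters & jar
m=(P[...,0]>430)&(P[...,0]<630)&(P[...,1]>200)&(P[...,1]<400)&(Z>25)&(Z<36)
q=P[m][:,:2].astype(np.float32); print("tray rect",cv2.minAreaRect(q))
m=(P[...,0]>430)&(P[...,0]<700)&(P[...,1]>50)&(P[...,1]<420)&(Z>36)
k,l,st,ce=cv2.connectedComponentsWithStats(m.astype(np.uint8))
for i in range(1,k):
    if st[i,4]>30: q=P[l==i]; print(st[i].tolist(),np.round(np.median(q,0),1),np.round(q.min(0),1),np.round(q.max(0),1))
```

```text
[ 569.13112094 -316.18003593  212.66835265] 93.56629616272757
[308, 182, 30, 30, 683] [ 566.5 -315.1  134.4] [ 555.6 -325.6  129.1] [ 577.8 -303.9  136. ]
tray rect ((543.624755859375, 306.38275146484375), (172.58340454101562, 140.63864135742188), 0.14009921252727509)
[243, 153, 17, 6, 66] [696.5 168.2  61.7] [694.2 150.8  36.5] [699.9 190.6  80.3]
[279, 157, 20, 16, 225] [680.1  74.5  38.8] [658.8  50.8  36.1] [699.6 100.6  46. ]
[246, 238, 19, 18, 242] [464.6 153.4  69.4] [444.6 132.5  36.5] [486.6 175.1  78.3]
```

Gauge is seated (top z 134.4). The tray spans x 457–659, y 236–377. Now the left adapter.

servo_tool(
  motion=[
    [[-0.02, 0.09, 0, 0, 0, 0, 0], [-0.04, 0.18, 0, 0, 0, 0, 0], [-0.06, 0.28, 0, 0, 0, 0, 0], [-0.08, 0.38, 0, 0, 0, 0, 0], [-0.1, 0.48, 0, 0, 0, 0, 0], [-0.125, 0.57, 0, 0, 0, 0, 0], [-0.15, 0.66, 0, 0, 0, 0, 0], [-0.17, 0.75, 0, 0, 0, 0, 0], [-0.19, 0.84, 0, 0, 0, 0, 0], [-0.207, 0.92, 0, 0, 0, 0, 0]],
  ],
)

```text
clock: 18.5
eef_pos: [463.2, 146.2, 207.5]
eef_rot: [-3.141, -0.002, -3.14]
wrist_force: [1.5, -0.5, -1.0]
finger_gap: 94.2
finger_force: 0.0
```

servo_tool(
  motion=[
    [[0, 0.018, 0, 0, 0, 0, 0], [0, 0.018, 0, 0, 0, 0, 0], [0, 0.018, 0, 0, 0, 0, 0]],
  ],
)

```text
clock: 18.8
eef_pos: [464.6, 152.5, 208.1]
eef_rot: [-3.141, -0.001, -3.141]
wrist_force: [-0.4, 0.5, 0.6]
finger_gap: 94.1
finger_force: 0.0
```

```bash
python3 w.py w7
```

```text
[464.78739158 152.25232932 208.34391592] [-0.4213149  -0.47800806  0.69301825] 93.87877699140607
[0, 148, 46, 47, 1652] [ 449.1 -132.2   69.1] [ 427.9 -152.2   62.3] [ 470.2 -114.4   71.9]
[299, 164, 46, 46, 1412] [463.7 154.5  70.2] [442.7 133.7  63.1] [484.9 175.1  72.1]
[132, 176, 50, 45, 1522] [475.   -6.5  69.7] [454.4 -28.3  62.7] [496.3  14.1  72.1]
```

servo_tool(
  motion=[
    [[0, 0.002, -0.1, 0, 0, 0, 0], [0, 0.002, -0.2, 0, 0, 0, 0], [0, 0.002, -0.28, 0, 0, 0, 0], [0, 0.002, -0.33, 0, 0, 0, 0], [0, 0.002, -0.352, 0, 0, 0, 0], [0, 0.002, -0.352, 0, 0, 0, 0], [0, 0.002, -0.352, 0, 0, 0, 1], [0, 0.002, -0.352, 0, 0, 0, 1], [0, 0.002, -0.352, 0, 0, 0, 1], [0, 0.002, -0.352, 0, 0, 0, 1]],
  ],
  newtons=30,
)

```text
clock: 19.85
eef_pos: [465.0, 154.5, 33.6]
eef_rot: [3.141, 0.001, -3.141]
wrist_force: [0.4, -0.2, -0.3]
finger_gap: 65.2
finger_force: 0.0
```

servo_tool(
  motion=[
    [[0, 0, 0, 0, 0, 0, 1], [0, 0, 0, 0, 0, 0, 1], [0, 0, 0, 0, 0, 0, 1], [0, 0, 0, 0, 0, 0, 1], [0, 0, 0, 0, 0, 0, 1], [0, 0, 0, 0, 0, 0, 1]],
  ],
  newtons=30,
)

```text
clock: 20.45
eef_pos: [464.7, 154.4, 33.0]
eef_rot: [-3.142, 0.0, -3.141]
wrist_force: [0.0, -0.5, 3.7]
finger_gap: 44.8
finger_force: 30.0
```

servo_tool(
  motion=[
    [[0, 0, 0.03, 0, 0, 0, 1], [0, 0, 0.08, 0, 0, 0, 1], [0, 0, 0.13, 0, 0, 0, 1], [0, 0, 0.14, 0, 0, 0, 1], [0.03, 0.06, 0.14, 0, 0, 0, 1], [0.07, 0.14, 0.14, 0, 0, 0, 1], [0.11, 0.22, 0.14, 0, 0, 0, 1], [0.14, 0.28, 0.14, 0, 0, 0, 1], [0.15, 0.304, 0.14, 0, 0, 0, 1], [0.15, 0.304, 0.14, 0, 0, 0, 1]],
  ],
)

```text
clock: 21.45
eef_pos: [539.2, 307.5, 100.8]
eef_rot: [-3.141, -0.002, -3.139]
wrist_force: [0.3, 0.0, -3.0]
finger_gap: 44.7
finger_force: 30.0
```

servo_tool(
  motion=[
    [[0, 0, -0.03, 0, 0, 0, 1], [0, 0, -0.07, 0, 0, 0, 1], [0, 0, -0.1, 0, 0, 0, 1], [0, 0, -0.118, 0, 0, 0, 1], [0, 0, -0.126, 0, 0, 0, 1], [0, 0, -0.129, 0, 0, 0, 1], [0, 0, -0.13, 0, 0, 0, 1], [0, 0, -0.13, 0, 0, 0, 1]],
  ],
)

```text
clock: 22.25
eef_pos: [539.9, 306.5, 38.5]
eef_rot: [3.141, 0.001, -3.141]
wrist_force: [-0.4, -0.3, -1.8]
finger_gap: 44.9
finger_force: 30.0
```

servo_tool(
  motion=[
    [[0, 0, -0.001, 0, 0, 0, 1], [0, 0, -0.001, 0, 0, 0, 0.3], [0, 0, -0.001, 0, 0, 0, 0.3], [0, 0, -0.001, 0, 0, 0, 0.3], [0, 0, -0.001, 0, 0, 0, 0.3], [0, 0, 0.03, 0, 0, 0, 0.3], [0, 0, 0.1, 0, 0, 0, 0.3], [0, 0, 0.2, 0, 0, 0, 0.3], [0, 0, 0.3, 0, 0, 0, 0.3], [0, 0, 0.36, 0, 0, 0, 0.3]],
  ],
)

```text
clock: 23.25
eef_pos: [540.1, 306.7, 223.7]
eef_rot: [3.139, 0.005, -3.141]
wrist_force: [0.6, 0.3, 0.3]
finger_gap: 66.0
finger_force: 0.0
```

servo_tool(
  motion=[
    [[-0.1, 0.1, 0.02, 0, 0, 0, 0], [-0.2, 0.2, 0.02, 0, 0, 0, 0], [-0.3, 0.3, 0.02, 0, 0, 0, 0], [-0.3, 0.3, 0.02, 0, 0, 0, 0], [-0.3, 0.3, 0.02, 0, 0, 0, 0], [-0.3, 0.3, 0.02, 0, 0, 0, 0]],
  ],
)

```text
clock: 23.85
eef_pos: [388.6, 457.4, 229.0]
eef_rot: [3.141, 0.001, -3.138]
wrist_force: [0.3, 0.4, 0.0]
finger_gap: 94.0
finger_force: 0.0
```

Run:
```python
from h import *
c=grab("scene"); save(c,"end.png"); print(manip.read_state()["eef_pos"])
P=cloud(c); Z=P[...,2]
m=(P[...,0]>420)&(P[...,0]<640)&(P[...,1]>-180)&(P[...,1]<380)&(Z>66)&(Z<85)
k,l,st,ce=cv2.connectedComponentsWithStats(m.astype(np.uint8))
for i in range(1,k):
    if st[i,4]>30: q=P[l==i]; print(st[i].tolist(),np.round(np.median(q,0),1),np.round(q.min(0),1),np.round(q.max(0),1))
```

```text
[389.76459412 456.34660869 228.71834885]
[406, 122, 19, 16, 218] [542.5 303.3  73.7] [515.9 282.6  66.1] [563.3 326.4  77.6]
[281, 165, 20, 15, 208] [478.3  -9.3  69.8] [454.7 -31.   66.2] [499.8  13.8  73. ]
[222, 183, 21, 17, 240] [ 450.  -139.2   69.8] [ 427.5 -160.4   66.1] [ 473.7 -117.3   73.8]
```

View pics/end.png

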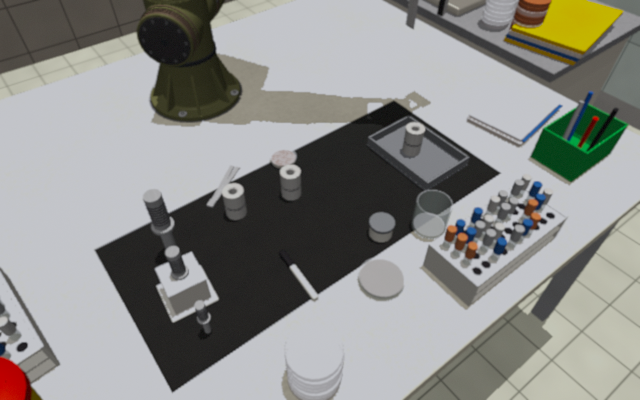

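The final picture shows the left adapter upright in the tray at (414,140) and the other two in place at (234,200) and (291,182). The gauge hangs in its stand at (177,262), and the bystanders have not moved.

```bash
python3 -c "
from cell import manip
print(manip.sign_off())"
```

```text
the job is handed in; nothing more can be done
None
```

I handed the job in at about 24 s: the left adapter stopped the gauge and now stands upright in the reject tray, the middle and right ones passed and were left in place, and the gauge hangs back in its stand (the hand-in returned no verdict).

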